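# Start the timers for a coffee cupping flight

## Task

Get the cupping flight running: switch on the white timing box by pressing the green-dotted half of its rocker fully down, then start the timers by pressing their caps fully down, first orange, then blue, then green. Only press: do not pick up, tip or shove anything, and leave the white-capped spare timer, the bowls and the glass alone.

Things in the scene. Friction and masses are not known exactly. Their poses are not given: they have to be found in the camera images.
- console: timing box, white, 84 (x) x 110 (y) x 45 mm high, fixed to the table; origin at the centre of its underside. On top sits a black paddle rocker 48 (x) x 76 (y) mm, 10 mm thick, which tips about an axis along the box's x, 58 mm above the table. The half on the box's +y side carries a green dot and is the ON half.
- rocker_on (a point): centre of the green dot on the rocker's top face, on its ON half: 27 mm from the tipping axis, 5 mm above the middle of the rocker's thickness; moves with the rocker (about 68 mm above the table when off, 57 mm when on).
- rocker (a joint): tilt of the rocker, rad: -0.2 = off (dotted half raised), +0.2 = on (dotted half fully down). It has no spring; it stays where it is left, and friction of about 0.04 N m holds it (1 to 4 N on the dotted half tips it).
- timer_orange: table timer, grey block 80 (x) x 66 (y) x 26 mm high, about 0.3 kg, standing loose on the table, with a dark display strip at its -x end and a round orange push cap (diameter 36 mm), centred 10 mm towards its +x from the middle; origin at the centre of its underside.
- orange_top (a point): centre of the top face of the orange cap; 36 mm above the table when up, 30 mm when pressed.
- orange_cap (a joint): how far the orange cap is pushed down, m: 0 = up (at the start at most 0.0008), 0.006 = fully down. Pushing it takes about 3 N; it has no spring and stays where it is pushed.
- timer_blue: table timer, grey block 80 (x) x 66 (y) x 26 mm high, about 0.3 kg, standing loose on the table, with a dark display strip at its -x end and a round blue push cap (diameter 36 mm), centred 10 mm towards its +x from the middle; origin at the centre of its underside.
- blue_top (a point): centre of the top face of the blue cap; 36 mm above the table when up, 30 mm when pressed.
- blue_cap (a joint): how far the blue cap is pushed down, m: 0 = up (at the start at most 0.0008), 0.006 = fully down. Pushing it takes about 3 N; it has no spring and stays where it is pushed.
- timer_green: table timer, grey block 80 (x) x 66 (y) x 26 mm high, about 0.3 kg, standing loose on the table, with a dark display strip at its -x end and a round green push cap (diameter 36 mm), centred 10 mm towards its +x from the middle; origin at the centre of its underside.
- green_top (a point): centre of the top face of the green cap; 36 mm above the table when up, 30 mm when pressed.
- green_cap (a joint): how far the green cap is pushed down, m: 0 = up (at the start at most 0.0008), 0.006 = fully down. Pushing it takes about 3 N; it has no spring and stays where it is pushed.
- timer_white: spare table timer, grey block 80 (x) x 66 (y) x 26 mm high, about 0.3 kg, standing loose on the table, with a dark display strip at its -x end and a round white push cap (diameter 36 mm), centred 10 mm towards its +x from the middle; origin at the centre of its underside.
- white_top (a point): centre of the top face of the white cap; 36 mm above the table when up, 30 mm when pressed.
- white_cap (a joint): how far the white cap is pushed down, m: 0 = up (at the start at most 0.0008), 0.006 = fully down. Pushing it takes about 3 N; it has no spring and stays where it is pushed.
- bowl_left: empty white cupping bowl on the robot's left, 96 mm across the rim, 62 mm high, loose; origin at the centre of its underside.
- bowl_far: empty white cupping bowl beyond the timers, 96 mm across the rim, 62 mm high, loose; origin at the centre of its underside.
- tumbler: empty dark brown drinking glass on the robot's right, 72 mm across, 105 mm high, loose; origin at the centre of its underside.
Mind the look-alikes: they are no part of the job. Leave any purple or red look-alike of the bowl_far alone.

How it is judged:
By the outcome, as a careful person would: the job done as asked, in the order asked, and still so for the second after the job is handed in, with the robot touching nothing.
It also fails if it takes over 64 s, if anything falls off the work surface, if the arm or the gripper's body presses on something with over 40 N, if the wrist force passes 120 N, or if a joint passes its speed limit or range.

## Robot

A 6-joint arm with a two-finger parallel gripper is mounted at the origin on the work surface. World frame = base frame: x ahead of the robot, y to its left, z up, the work surface at z = 0. Lengths are in mm, angles in rad, forces in N, time in s.
With the tool pointing down it reaches from about 275 to 750 mm from the base axis. Payload 10.2 kg.
Tool frame: the origin (TCP) lies at the very end of the fingers, on their centre line; the grasp point (between the pads) lies 19 mm behind it; z points along the fingers, y is the direction in which the jaws open and shut (so a half turn about z gives the same grasp; the last joint's range is limited). The gripper opens to 85 mm and grips with 20 to 120 N. Pads are 22 mm wide; open, the fingers measure 114 mm over their backs; the gripper's body (76 mm by 85 mm) begins 54 mm behind the grasp point. The pads swing forward as they close: fully open they stand 13 mm farther back than shut.
Start: joints at [1.06, 0.313, 1.498, -0, 1.331, -0.223], TCP at [149.03, 503.409, 207.994] pointing down, gripper open.
Joint ranges: [-2.94, 2.94], [-0.97, 2.17], [0.19, 2.56], [-1.23, 4.37], [0.02, 3.11], [-2.88, 2.88]. Speed limits (rad/s): [2.39, 2.39, 3.01, 3.14, 3.14, 3.14].

## Interface

Orientations are given as a unit quaternion [w, x, y, z].
In Python, from rig import sensors, imaging, ctrl gives the robot as it stands.
- The arm moves only by the shell command python3 -m creep 'ROWS' [FORCE]. ROWS is JSON, a list of rows, each an object with "grip": the finger opening in mm, from 0 to 85.4; "linear": the shift along the tool's x, y, z in mm, a list of three; "rot": the turn, a rotation vector about the tool's x, y, z in rad, a list of three. A call has 1 to 12 rows; each row shifts and turns the commanded pose from where the row before left it, along the tool's axes as they then stand; what a row does not reach is not made up. A row lasts 1/12 s, in which the tool goes at most 41.7 mm and 7.16 degrees, less where a joint would pass 70% of its speed; a pose out of reach is approached as far as the arm can. A call with a gripper value outside its range is refused whole. The fingers move at their own pace and stop on an object; FORCE is the grip in N (left out, the last holds). Time passes only in rows, so rows that do not move let the fingers close. It gives the time, the measured TCP pose, the force and the opening at its end, in the units of the state.
- sensors.sense(): the state, without advancing time (a new reading comes with each control period).
- imaging.capture(name): name is "scene" or "top" or "wrist"; returns (picture, depth): 480x640x3 uint8, red, green, blue; 480x640 float32, mm along the optical axis (not along the pixel's ray), 0 where there is no reading.
- imaging.camera_params(name): a dict with "intrinsics" (3x3 intrinsics, pixels), "R" (3x3) and "t" (3): a world point X has camera coordinates R X + t. Camera axes: x right, y down, z forward; pixel columns grow to the right and rows downward; lengths in mm; the calibration is good to about 2 mm. A picture is of the moment at which its call begins: read the wrist's pose just before it. camera_params takes no time and is no camera call; for the wrist camera it gives the pose at the moment of the call.
- ctrl.finish_job(): hands the job in, once; it reports no verdict.
The state is a dict: "time_s": time; "joints": joint angles; "dq": joint speeds; "tau": joint torques, N m; "eef_pos": TCP position; "ee_rot": TCP orientation; "force": force on the tool from outside, world axes, zero at the start; "wrist_torque": the same for the moment, N m; "grip_width": opening from 0.0 (shut) to 1.0 (fully open).
Only numpy, scipy, OpenCV 4.12 (cv2) and the standard library are available. Lean on these libraries where they do the work, as an engineer would, in place of code of your own. Each camera call takes 0.05 s, during which the arm holds its last target.

## Working session

There is one attempt and no reset: what is moved stays moved. The work goes in short steps, Python scripts to look and compute and a shell command to move; the robot and the scene stay as the last step left them, time stands still between calls to the robot, and variables do not carry over. Pictures are saved under pics/ and viewed, and the job is handed in when it is done.

```bash
mkdir -p pics; ls; python3 - <<'E'
from rig import sensors, imaging, ctrl
import cv2,numpy as np
s=sensors.sense();print(s)
for n in("scene","top"):
    p,d=imaging.capture(n);cv2.imwrite(f"pics/{n}0.png",p[:,:,::-1]);np.save(f"pics/{n}0.npy",d)
    c=imaging.camera_params(n);print(n,c)
E
```

```text
pics
{'time_s': 0.0, 'joints': array([ 1.05954428e+00,  3.13452052e-01,  1.49842466e+00,  2.14800118e-06,
        1.33096612e+00, -2.23437799e-01]), 'dq': array([-0.00156843, -0.00104643, -0.00058735, -0.00143349, -0.00089055,
        0.00072138]), 'tau': array([-1.00569872e-03, -4.12278914e+01, -2.59737915e+01, -2.60967499e-04,
        4.26081780e-03, -2.24748868e-05]), 'eef_pos': array([148.91857534, 503.15273457, 207.4387096 ]), 'ee_rot': array([-2.25467788e-04,  1.43411160e-01,  9.89662997e-01, -5.83012589e-04]), 'force': array([-0.00951657,  0.68506492,  0.15716525]), 'wrist_torque': array([ 0.03617263, -0.02732648, -0.03370162]), 'grip_width': 1.0014427899255003}
scene {'intrinsics': array([[433.6172425 ,   0.        , 317.59279934],
       [  0.        , 433.6172425 , 239.2969042 ],
       [  0.        ,   0.        ,   1.        ]]), 'R': array([[ 0.33617739,  0.94168229, -0.01480619],
       [ 0.742716  , -0.27474833, -0.61064417],
       [-0.57910077,  0.19428797, -0.79176668]]), 't': array([-226.94165996, -433.44488034, 1310.87590788])}
top {'intrinsics': array([[468.5183051 ,   0.        , 320.75298321],
       [  0.        , 468.5183051 , 231.69451644],
       [  0.        ,   0.        ,   1.        ]]), 'R': array([[-0.0254454 , -0.99950725, -0.01837912],
       [-0.99612416,  0.02689918, -0.08374425],
       [ 0.08419737,  0.01617698, -0.99631777]]), 't': array([  21.75204791,  609.46776112, 1082.18870258])}
```

View pics/scene0.png

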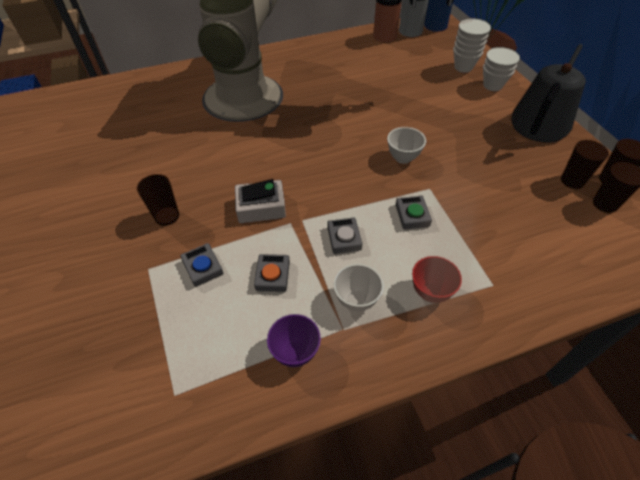

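View pics/top0.png

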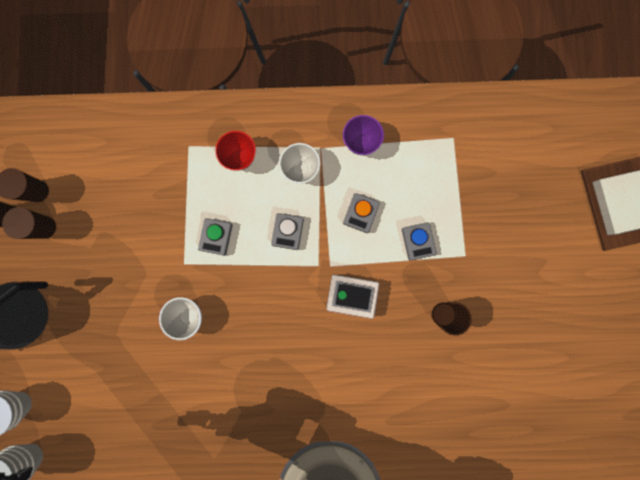

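The top view shows orange (363,208), blue (419,237), green (214,232), white (288,227) and the console's green dot (342,295). The scene view shows the same things at (271,272), (202,264), (415,211), (345,233) and (269,187). Next I enlarge the crops.

```bash
python3 - <<'E'
import cv2,numpy as np
t=cv2.imread("pics/top0.png");s=cv2.imread("pics/scene0.png")
c=t[180:330,180:450];cv2.imwrite("pics/tc.png",cv2.resize(c,(780,433),interpolation=cv2.INTER_CUBIC)) if 0 else cv2.imwrite("pics/tc.png",cv2.resize(c,None,fx=2.9,fy=2.9,interpolation=cv2.INTER_CUBIC))
c=s[170:300,170:440];cv2.imwrite("pics/sc.png",cv2.resize(c,None,fx=2.9,fy=2.9,interpolation=cv2.INTER_CUBIC))
E
```

```text
(no output)
```

View pics/tc.png

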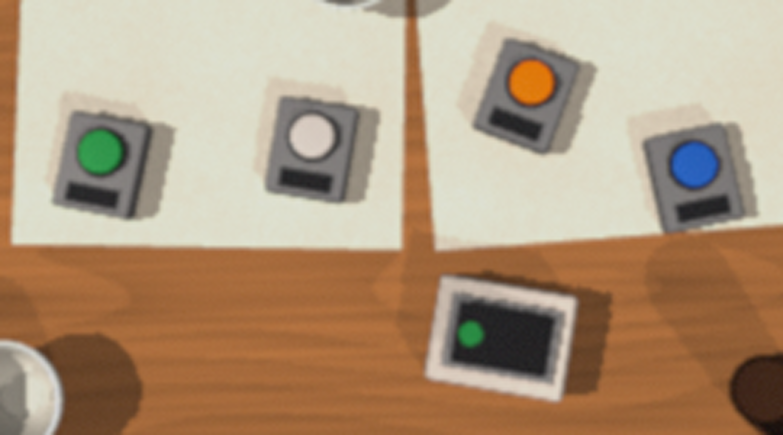

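View pics/sc.png

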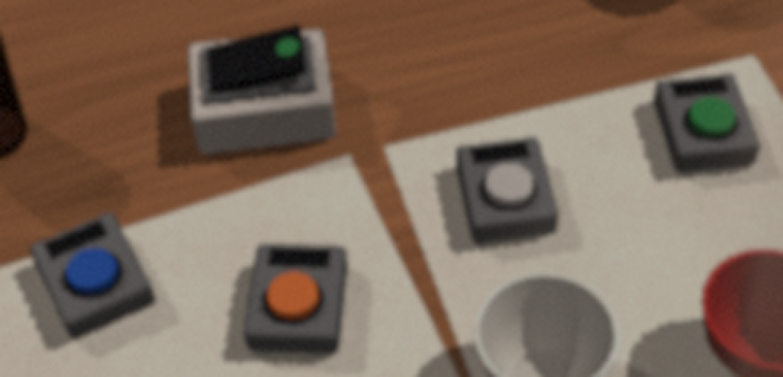

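Enlarged crops (÷2.9, plus the crop offset):

| Point | Top crop | Scene crop |
|---|---|---|
| orange | (532,82) | (293,295) |
| blue | (695,164) | (92,270) |
| green | (100,152) | (713,116) |
| white | (313,136) | (509,184) |
| rocker dot | (471,334) | (288,47) |

The dotted half is raised.

```bash
cat > h.py <<'E'
from rig import sensors, imaging
import cv2,numpy as np
from scipy.spatial.transform import Rotation as R
def P(n):
    c=imaging.camera_params(n);return c["intrinsics"]@np.c_[c["R"],c["t"]]
def tri(a,b,Pa=None,Pb=None):
    x=cv2.triangulatePoints(P("top") if Pa is None else Pa,P("scene") if Pb is None else Pb,np.array(a,float),np.array(b,float))[:,0];return x[:3]/x[3]
def at_z(n,px,z):
    M=P(n) if isinstance(n,str) else n;A=np.c_[M[:,0],M[:,1],-np.array([px[0],px[1],1])];v=np.linalg.solve(A,-(M[:,2]*z+M[:,3]));return np.r_[v[:2],z]
def st():
    s=sensors.sense();q=s["ee_rot"];r=R.from_quat([q[1],q[2],q[3],q[0]]);return s,s["eef_pos"],r
E
python3 - <<'E'
from h import *
np.set_printoptions(precision=1,suppress=True)
T=lambda u,v:(u/2.9+180-.3,v/2.9+180-.3)
S=lambda u,v:(u/2.9+170-.3,v/2.9+170-.3)
D=dict(orange=((532,82),(293,295),36),blue=((695,164),(92,270),36),green=((100,152),(713,116),36),white=((313,136),(509,184),36),dot=((471,334),(288,47),68))
d=np.load("pics/top0.npy");c=imaging.camera_params("top")
for k,(a,b,z) in D.items():
    a=T(*a);b=S(*b);print(k,tri(a,b),at_z("top",a,z),at_z("scene",b,z))
    dd=d[round(a[1]),round(a[0])];print('   depth',c["R"].T@(np.linalg.inv(c["intrinsics"])@np.r_[a,1]*dd-c["t"]))
# console top corners z=45
cor=[(441,276),(577,294),(562,401),(426,378)]
C=[at_z("top",T(*x),45) for x in cor];print(C,np.mean(C,0))
for n,x in dict(bowlL=(180,319),bowlF=(300,162),tum=(446,318)).items(): print(n,at_z("top",x,62))
s,p,r=st();print(p,r.as_matrix())
c=imaging.camera_params("wrist");print(c["R"]@r.as_matrix(), c["R"]@p+c["t"])
E
```

```text
orange [662.6 -96.   32.2] [662.2 -95.4  36. ] [665.1 -96.7  36. ]
   depth [662.4 -95.5  34.1]
blue [ 592.3 -225.1   32.2] [ 592.1 -224.    36. ] [ 595.1 -225.2   36. ]
   depth [ 592.2 -224.2   35. ]
green [615.  257.1  32.1] [614.7 256.3  36. ] [617.9 254.7  36. ]
   depth [614.9 256.6  34.6]
white [623.3  83.   32.8] [623.1  83.1  36. ] [625.5  81.6  36. ]
   depth [623.   83.   36.3]
dot [462.5 -39.5  68.4] [462.6 -39.3  68. ] [462.1 -39.7  68. ]
   depth [462.6 -39.3  68.6]
[array([507.7, -17.4,  45. ]), array([ 490.8, -124.7,   45. ]), array([ 407.3, -109.9,   45. ]), array([427.8,  -3.3,  45. ])] [458.4 -63.8  45. ]
bowlL [417.1 328.9  62. ]
bowlF [770.1  49.1  62. ]
tum [ 405.1 -270.6   62. ]
[148.9 503.2 207.5] [[-1.   0.3 -0. ]
 [ 0.3  1.  -0. ]
 [ 0.  -0.  -1. ]]
[[ 0.   1.  -0. ]
 [-1.  -0.  -0.3]
 [-0.3  0.   1. ]] [ -0.5  20.4 179.1]
```

```bash
cat > to.py <<'E'
import sys
from h import *
np.set_printoptions(precision=1,suppress=True)
s,p,r=st()
g=np.array([float(x) for x in sys.argv[1:4]])
d=r.inv().apply(g-p);print("t",s["time_s"],"pos",p,"F",s["force"],"tool delta",d,"len",np.linalg.norm(d),"rows",np.linalg.norm(d)/41.7, "tilt",r.apply([0,0,1]))
E
python3 to.py 463 -36 110
```

```text
t 0.1 pos [148.9 503.2 207.5] F [-0.  -0.2 -0.2] tool delta [-454.3 -427.7   97.8] len 631.5651499765578 rows 15.14544724164407 tilt [-0. -0. -1.]
```

```bash
python3 -m creep '[{"grip":0,"linear":[-22,-21,0],"rot":[0,0,0]},{"grip":0,"linear":[-22,-21,0],"rot":[0,0,0]},{"grip":0,"linear":[-22,-21,0],"rot":[0,0,0]},{"grip":0,"linear":[-22,-21,0],"rot":[0,0,0]},{"grip":0,"linear":[-22,-21,0],"rot":[0,0,0]},{"grip":0,"linear":[-22,-21,0],"rot":[0,0,0]},{"grip":0,"linear":[-22,-21,0],"rot":[0,0,0]},{"grip":0,"linear":[-22,-21,0],"rot":[0,0,0]},{"grip":0,"linear":[-22,-21,0],"rot":[0,0,0]},{"grip":0,"linear":[-22,-21,0],"rot":[0,0,0]},{"grip":0,"linear":[-22,-21,0],"rot":[0,0,0]},{"grip":0,"linear":[-22,-21,0],"rot":[0,0,0]}]' 40; python3 to.py 463 -36 110
```

```text
time_s: 1.1
eef_pos: [331.0, 185.4, 207.9]
ee_rot: [-0.0, 0.143, 0.99, 0.0]
force: [-0.2, 0.3, -0.0]
grip_width: 0.001
t 1.1 pos [331.  185.4 207.9] F [-0.2  0.3 -0. ] tool delta [-189.5 -174.9   97.9] len 275.7896152640762 rows 6.613659838467054 tilt [-0.  0. -1.]
```

```bash
python3 -m creep '[{"grip":0,"linear":[-21,-19.4,8],"rot":[0,0,0]},{"grip":0,"linear":[-21,-19.4,8],"rot":[0,0,0]},{"grip":0,"linear":[-21,-19.4,8],"rot":[0,0,0]},{"grip":0,"linear":[-21,-19.4,8],"rot":[0,0,0]},{"grip":0,"linear":[-21,-19.4,8],"rot":[0,0,0]},{"grip":0,"linear":[-21,-19.4,8],"rot":[0,0,0]},{"grip":0,"linear":[-21,-19.4,8],"rot":[0,0,0]},{"grip":0,"linear":[-21,-19.4,8],"rot":[0,0,0]},{"grip":0,"linear":[-21,-19.4,8],"rot":[0,0,0]},{"grip":0,"linear":[0,0,0],"rot":[0,0,0]},{"grip":0,"linear":[0,0,0],"rot":[0,0,0]}]' ; python3 to.py 463 -36 80; python3 - <<'E'
from rig import imaging
import cv2
p,d=imaging.capture("wrist");cv2.imwrite("pics/w1.png",p[:,:,::-1])
p,d=imaging.capture("scene");cv2.imwrite("pics/s1.png",p[:,:,::-1])
E
```

```text
time_s: 2.02
eef_pos: [462.1, -34.9, 135.2]
ee_rot: [-0.001, 0.144, 0.99, 0.0]
force: [-0.2, 0.4, -1.0]
grip_width: -0.001
t 2.0167 pos [462.1 -34.9 135.2] F [-0.2  0.4 -1. ] tool delta [-1.2 -0.8 55.2] len 55.23812246442814 rows 1.3246552149742958 tilt [-0.  0. -1.]
```

View pics/w1.png

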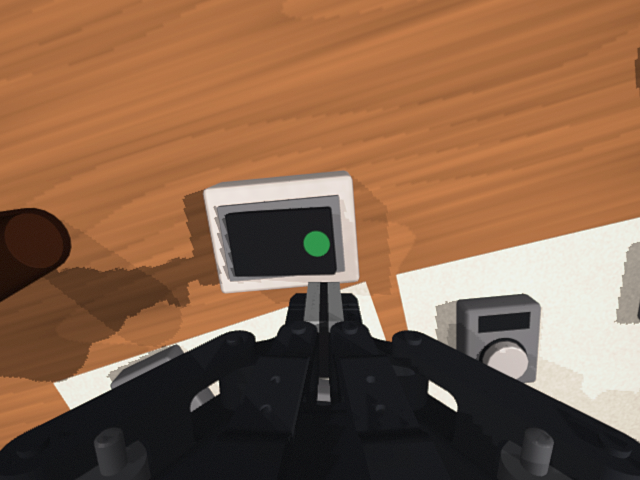

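View pics/s1.png

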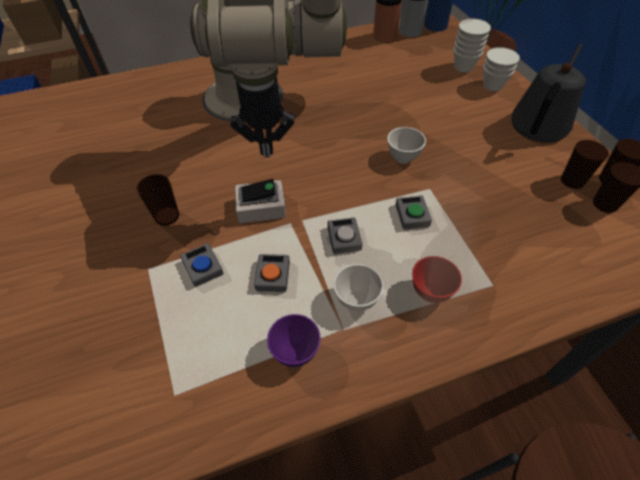

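The wrist view shows the dot at (316,243) and the fingertips near (324,283); the scene view shows the fingers over the box. I'll check the dot's position from the wrist camera.

```bash
python3 - <<'E'
from h import *
np.set_printoptions(precision=1,suppress=True)
print(at_z("wrist",(316,243.5),68),tri((342.1,294.9),(316,243.5),P("top"),P("wrist")))
for n,u in (("white",(506,360)),): print(at_z("wrist",u,36))
M=P("wrist");v=M@np.r_[st()[1],1];print(v[:2]/v[2])
E
python3 -m creep '[{"grip":0,"linear":[0,0,20],"rot":[0,0,0]},{"grip":0,"linear":[0,0,20],"rot":[0,0,0]},{"grip":0,"linear":[0,0,15],"rot":[0,0,0]},{"grip":0,"linear":[0,0,0],"rot":[0,0,0]},{"grip":0,"linear":[0,0,0],"rot":[0,0,0]}]'
```

```text
[462.4 -38.5  68. ] [462.5 -39.   67.1]
[618.7  85.4  36. ]
[322.2 278.7]
time_s: 2.53
eef_pos: [462.0, -33.5, 81.4]
ee_rot: [-0.0, 0.143, 0.99, 0.0]
force: [-0.4, 0.8, -0.2]
grip_width: 0.006
```

```bash
python3 -m creep '[{"grip":0,"linear":[0,-1.5,6],"rot":[0,0,0]},{"grip":0,"linear":[0,0,5],"rot":[0,0,0]},{"grip":0,"linear":[0,0,4],"rot":[0,0,0]},{"grip":0,"linear":[0,0,3],"rot":[0,0,0]},{"grip":0,"linear":[0,0,2],"rot":[0,0,0]},{"grip":0,"linear":[0,0,0],"rot":[0,0,0]}]'
```

```text
time_s: 3.03
eef_pos: [461.7, -35.6, 60.7]
ee_rot: [-0.0, 0.143, 0.99, 0.0]
force: [0.5, -0.3, 0.3]
grip_width: 0.0
```

```bash
python3 -m creep '[{"grip":0,"linear":[0,0,1],"rot":[0,0,0]},{"grip":0,"linear":[0,0,1],"rot":[0,0,0]},{"grip":0,"linear":[0,0,0],"rot":[0,0,0]}]';python3 -m creep '[{"grip":0,"linear":[0,0,1],"rot":[0,0,0]},{"grip":0,"linear":[0,0,0],"rot":[0,0,0]}]'
```

```text
time_s: 3.28
eef_pos: [461.9, -35.6, 58.9]
ee_rot: [-0.0, 0.143, 0.99, 0.0]
force: [-0.2, 0.5, -0.2]
grip_width: 0.002
time_s: 3.45
eef_pos: [461.9, -35.6, 57.9]
ee_rot: [-0.0, 0.143, 0.99, 0.0]
force: [-0.4, 0.9, 0.4]
grip_width: 0.001
```

```bash
python3 -m creep '[{"grip":0,"linear":[0,0,1],"rot":[0,0,0]},{"grip":0,"linear":[0,0,0],"rot":[0,0,0]}]';python3 -m creep '[{"grip":0,"linear":[0,0,1],"rot":[0,0,0]},{"grip":0,"linear":[0,0,0],"rot":[0,0,0]}]'; python3 - <<'E'
from rig import imaging
import cv2
p,d=imaging.capture("wrist");cv2.imwrite("pics/w2.png",p[:,:,::-1])
E
```

```text
time_s: 3.62
eef_pos: [461.8, -35.6, 56.9]
ee_rot: [-0.0, 0.143, 0.99, -0.0]
force: [0.8, -0.2, -0.6]
grip_width: -0.001
time_s: 3.78
eef_pos: [461.8, -35.6, 55.9]
ee_rot: [-0.0, 0.143, 0.99, 0.0]
force: [-0.1, 0.6, -0.0]
grip_width: 0.003
```

View pics/w2.png

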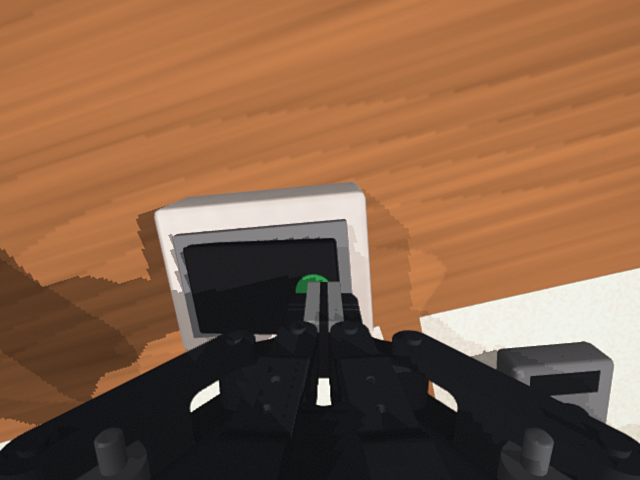

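The fingertips sit on the dot at (312,283), but there is no stop force yet, so I continue in small steps.

```bash
for i in 1; do python3 -m creep '[{"grip":0,"linear":[0,0,1],"rot":[0,0,0]},{"grip":0,"linear":[0,0,0],"rot":[0,0,0]}]'; python3 -m creep '[{"grip":0,"linear":[0,0,1],"rot":[0,0,0]},{"grip":0,"linear":[0,0,0],"rot":[0,0,0]}]'; done;  python3 - <<'E'
from rig import imaging
import cv2
p,d=imaging.capture("scene");cv2.imwrite("pics/s2.png",cv2.resize(p[120:240,200:340,::-1],None,fx=5,fy=5,interpolation=2))
E
```

```text
time_s: 4.0
eef_pos: [461.8, -35.6, 54.9]
ee_rot: [-0.0, 0.143, 0.99, 0.0]
force: [-0.7, 0.3, -0.8]
grip_width: -0.001
time_s: 4.17
eef_pos: [461.8, -35.7, 53.8]
ee_rot: [-0.0, 0.143, 0.99, 0.0]
force: [0.2, 0.8, -0.1]
grip_width: -0.001
```

View pics/s2.png

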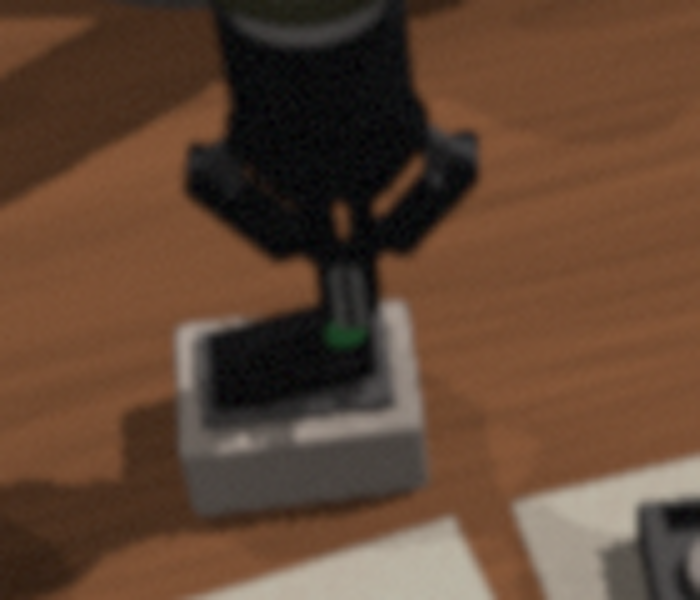

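The dot is at crop (345,335), the same place as in the off state, so the rocker is still up and the physical tip only now reaches it. The tip therefore sits higher than the reported TCP. I keep stepping and watch the force.

```bash
python3 -m creep '[{"grip":0,"linear":[0,0,1],"rot":[0,0,0]},{"grip":0,"linear":[0,0,0],"rot":[0,0,0]}]';python3 -m creep '[{"grip":0,"linear":[0,0,1],"rot":[0,0,0]},{"grip":0,"linear":[0,0,0],"rot":[0,0,0]}]'; python3 - <<'E'
from rig import imaging
import cv2
p,d=imaging.capture("wrist");cv2.imwrite("pics/w3.png",p[:,:,::-1])
E
```

```text
time_s: 4.38
eef_pos: [461.8, -35.7, 52.9]
ee_rot: [-0.0, 0.143, 0.99, 0.0]
force: [0.9, -0.7, 1.3]
grip_width: -0.001
time_s: 4.55
eef_pos: [461.8, -35.6, 51.9]
ee_rot: [-0.0, 0.143, 0.99, 0.0]
force: [-0.0, 0.9, -0.2]
grip_width: 0.002
```

View pics/w3.png

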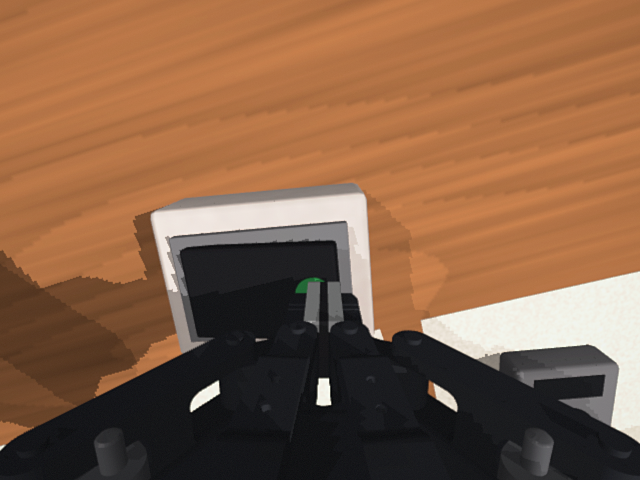

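```bash
python3 - <<'E'
from h import *
np.set_printoptions(precision=1,suppress=True)
M=P("wrist")
for z,y in ((68,-39),(57,-39)):
    v=M@np.r_[462.5,y,z,1];print(z,v[:2]/v[2])
p=st()[1]
for dz in (0,13): v=M@np.r_[p+[0,0,dz],1];print(dz,v[:2]/v[2])
# box top far edge check & rocker near-axis edge
p,d=imaging.capture("wrist")
for u in ((309,282),(250,270),(210,270),(318,290),(333,290),(320,286),(200,225),(340,205)):
    dd=d[u[1],u[0]];c=imaging.camera_params("wrist");print(u,dd,c["R"].T@(np.linalg.inv(c["intrinsics"])@np.r_[u,1]*dd-c["t"]))
E
```

```text
68 [315.6 295.3]
57 [316.1 285.7]
0 [322.2 278.7]
13 [322.1 289.3]
(309, 282) 148.8185 [450.5 -38.   80.5]
(250, 270) 164.8282 [443.4 -65.1  64.1]
(210, 270) 169.9603 [439.4 -85.   59.2]
(318, 290) 141.9539 [451.9 -34.4  87.7]
(333, 290) 141.67021 [453.5 -28.6  88. ]
(320, 286) 144.48685 [451.7 -33.5  84.9]
(200, 225) 178.10927 [419.3 -87.   45.4]
(340, 205) 174.85498 [429.3 -16.9  46. ]
```

```bash
python3 - <<'E'
from h import *
np.set_printoptions(precision=1,suppress=True)
s,p,r=st();im,d=imaging.capture("wrist");c=imaging.camera_params("wrist")
for col in (318,333):
  for v in range(272,330,4):
    u=(col,v);dd=d[v,col];X=c["R"].T@(np.linalg.inv(c["intrinsics"])@np.r_[u,1]*dd-c["t"]);print(u,round(float(dd),1),X,"tool",r.inv().apply(X-p))
cv2.imwrite("pics/w4.png",cv2.resize(im[230:350,240:410,::-1],None,fx=4.5,fy=4.5,interpolation=2))
im,d=imaging.capture("scene");cv2.imwrite("pics/s4.png",cv2.resize(im[120:240,200:340,::-1],None,fx=5,fy=5,interpolation=2))
c=imaging.camera_params("scene")
for v in range(160,196,3):
    u=(269,v);dd=d[v,269];X=c["R"].T@(np.linalg.inv(c["intrinsics"])@np.r_[u,1]*dd-c["t"]);print(u,X,"tool",r.inv().apply(X-p))
E
```

```text
(318, 272) 160.1 [451.6 -34.6  68.8] tool [ 10.2  -1.9 -16.9]
(318, 276) 160.7 [453.5 -35.1  68.7] tool [  8.2  -1.9 -16.8]
(318, 280) 162.4 [455.8 -35.8  67.7] tool [  5.8  -1.9 -15.7]
(318, 284) 147.1 [451.7 -34.4  82.3] tool [ 10.1  -1.7 -30.3]
(318, 288) 143.8 [451.9 -34.4  85.8] tool [  9.9  -1.6 -33.9]
(318, 292) 139.2 [451.6 -34.3  90.5] tool [ 10.2  -1.6 -38.5]
(318, 296) 136.6 [452.  -34.3  93.3] tool [  9.8  -1.5 -41.3]
(318, 300) 133.1 [452.  -34.3  96.9] tool [  9.9  -1.5 -45. ]
(318, 304) 128.6 [451.4 -34.  101.4] tool [ 10.5  -1.4 -49.5]
(318, 308) 127.2 [452.1 -34.2 103.1] tool [  9.8  -1.4 -51.2]
(318, 312) 123.1 [451.6 -34.  107.3] tool [ 10.3  -1.3 -55.3]
(318, 316) 119.3 [451.1 -33.8 111.1] tool [ 10.8  -1.3 -59.1]
(318, 320) 117.7 [451.6 -33.9 112.8] tool [ 10.3  -1.3 -60.9]
(318, 324) 116.9 [452.5 -34.2 113.9] tool [  9.5  -1.3 -62. ]
(318, 328) 118.0 [454.2 -34.7 113.3] tool [  7.6  -1.3 -61.4]
(333, 272) 159.0 [453.1 -28.   69.8] tool [ 10.6   4.9 -17.9]
(333, 276) 157.3 [454.1 -28.3  72. ] tool [  9.5   4.8 -20. ]
(333, 280) 158.3 [456.2 -28.9  71.4] tool [  7
[... 734 characters left out ...]
 tool [ 11.3   3.5 -67.8]
(269, 160) [480.1 -35.  159.3] tool [ -17.3    5.8 -107.4]
(269, 163) [478.3 -35.5 149.7] tool [-15.7   4.8 -97.7]
(269, 166) [480.1 -36.7 143.2] tool [-17.8   4.2 -91.2]
(269, 169) [476.7 -37.  131.8] tool [-14.6   2.9 -79.8]
(269, 172) [475.2 -37.6 121.9] tool [-13.3   1.9 -70. ]
(269, 175) [475.1 -38.5 113.3] tool [-13.5   1.  -61.3]
(269, 178) [473.9 -39.2 103.4] tool [-12.5  -0.  -51.5]
(269, 181) [476.3 -40.6  97. ] tool [-15.2  -0.7 -45. ]
(269, 184) [472.1 -40.8  83.9] tool [-11.3  -2.1 -32. ]
(269, 187) [467.5 -41.   70.1] tool [ -6.9  -3.5 -18.2]
(269, 190) [472.3 -42.8  65.8] tool [-12.1  -3.9 -13.9]
(269, 193) [484.9 -46.   69.6] tool [-25.   -3.4 -17.6]
```

View pics/w4.png

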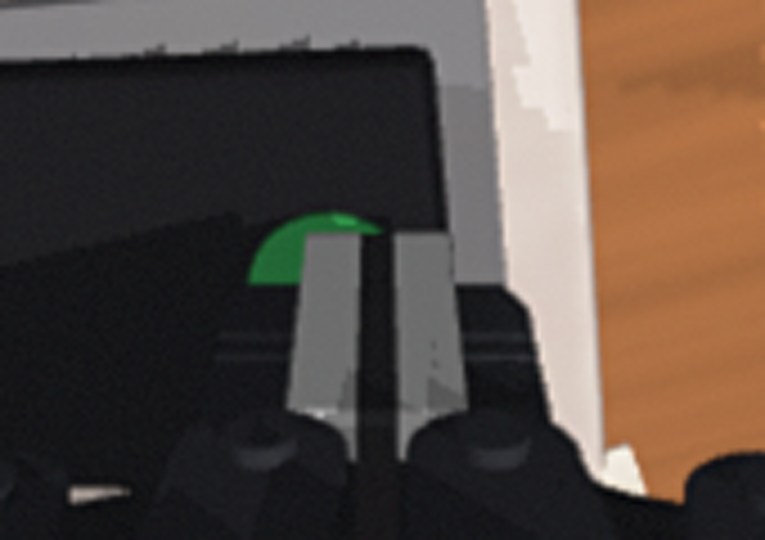

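View pics/s4.png

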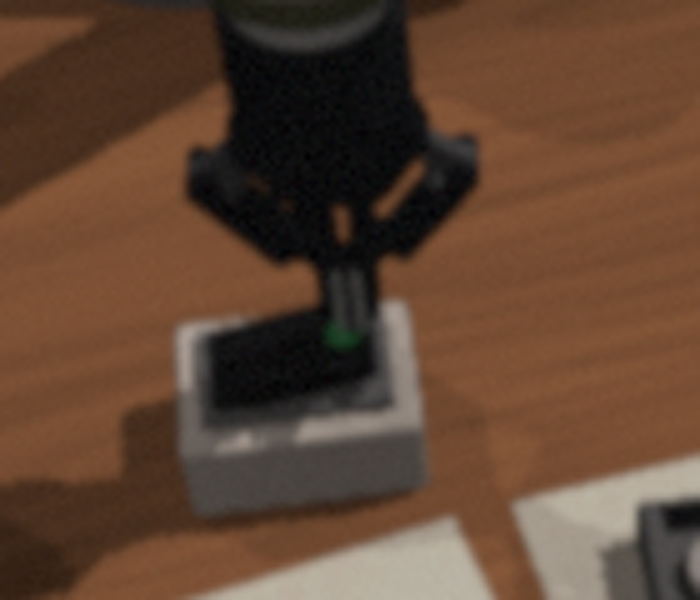

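The depth image puts the fingertips' end about 29 mm behind the reported TCP, at z≈81 mm, and the scene camera agrees with z≈80. The rocker surface still slopes up to the dot, so nothing has been touched. The real contact should come at about TCP z = 40.

```bash
python3 -m creep '[{"grip":0,"linear":[0,-1,3],"rot":[0,0,0]},{"grip":0,"linear":[0,0,3],"rot":[0,0,0]},{"grip":0,"linear":[0,0,3],"rot":[0,0,0]},{"grip":0,"linear":[0,0,0],"rot":[0,0,0]}]';python3 -m creep '[{"grip":0,"linear":[0,0,1],"rot":[0,0,0]},{"grip":0,"linear":[0,0,1],"rot":[0,0,0]}]'; python3 -m creep '[{"grip":0,"linear":[0,0,1],"rot":[0,0,0]},{"grip":0,"linear":[0,0,1],"rot":[0,0,0]}]'; python3 -m creep '[{"grip":0,"linear":[0,0,1],"rot":[0,0,0]},{"grip":0,"linear":[0,0,1],"rot":[0,0,0]}]'
```

```text
time_s: 5.08
eef_pos: [461.4, -36.5, 42.4]
ee_rot: [-0.0, 0.143, 0.99, 0.0]
force: [0.7, 0.0, 0.3]
grip_width: 0.003
time_s: 5.25
eef_pos: [461.6, -36.6, 40.9]
ee_rot: [-0.0, 0.143, 0.99, 0.0]
force: [-0.3, 1.1, 1.4]
grip_width: -0.001
time_s: 5.42
eef_pos: [461.7, -36.5, 39.0]
ee_rot: [0.0, 0.143, 0.99, 0.0]
force: [-0.4, 1.1, 2.2]
grip_width: 0.0
time_s: 5.58
eef_pos: [461.7, -36.5, 37.0]
ee_rot: [0.0, 0.143, 0.99, 0.0]
force: [-0.6, 1.9, 2.7]
grip_width: 0.0
```

Contact at TCP z ≈ 41, with 2 to 3 N. I continue to the stop.

```bash
python3 -m creep '[{"grip":0,"linear":[0,0,1],"rot":[0,0,0]},{"grip":0,"linear":[0,0,1],"rot":[0,0,0]}]';python3 -m creep '[{"grip":0,"linear":[0,0,1],"rot":[0,0,0]},{"grip":0,"linear":[0,0,1],"rot":[0,0,0]}]'; python3 -m creep '[{"grip":0,"linear":[0,0,1],"rot":[0,0,0]},{"grip":0,"linear":[0,0,0],"rot":[0,0,0]}]'
```

```text
time_s: 5.75
eef_pos: [461.7, -36.6, 35.0]
ee_rot: [0.0, 0.143, 0.99, 0.0]
force: [0.4, 2.6, 5.5]
grip_width: -0.001
time_s: 5.92
eef_pos: [462.0, -36.7, 34.3]
ee_rot: [0.0, 0.143, 0.99, -0.0]
force: [-8.8, 5.3, 30.7]
grip_width: -0.0
time_s: 6.08
eef_pos: [462.1, -36.7, 34.2]
ee_rot: [0.001, 0.143, 0.99, -0.0]
force: [-9.4, 4.5, 32.6]
grip_width: 0.0
```

```bash
python3 -m creep '[{"grip":0,"linear":[0,0,1],"rot":[0,0,0]},{"grip":0,"linear":[0,0,0],"rot":[0,0,0]}]'
```

```text
time_s: 6.25
eef_pos: [462.2, -36.8, 34.0]
ee_rot: [0.001, 0.143, 0.99, -0.0]
force: [-13.9, 4.9, 43.4]
grip_width: 0.001
```

There is a hard stop at TCP z≈34.2. I lift off and check the rocker.

```bash
python3 -m creep '[{"grip":0,"linear":[0,0,-4],"rot":[0,0,0]},{"grip":0,"linear":[0,0,-30],"rot":[0,0,0]},{"grip":0,"linear":[0,0,-40],"rot":[0,0,0]},{"grip":0,"linear":[0,0,-30],"rot":[0,0,0]},{"grip":0,"linear":[0,0,0],"rot":[0,0,0]}]'; python3 - <<'E'
from h import *
np.set_printoptions(precision=1,suppress=True)
im,d=imaging.capture("wrist");cv2.imwrite("pics/w5.png",im[:,:,::-1])
np.save("pics/w5.npy",d);c=imaging.camera_params("wrist");np.savez("pics/w5c.npz",**c)
im,d=imaging.capture("scene");cv2.imwrite("pics/s5.png",cv2.resize(im[120:240,200:340,::-1],None,fx=5,fy=5,interpolation=2))
E
```

```text
time_s: 6.67
eef_pos: [464.1, -37.6, 140.3]
ee_rot: [0.005, 0.143, 0.99, -0.001]
force: [0.9, 0.1, 0.9]
grip_width: 0.002
```

View pics/w5.png

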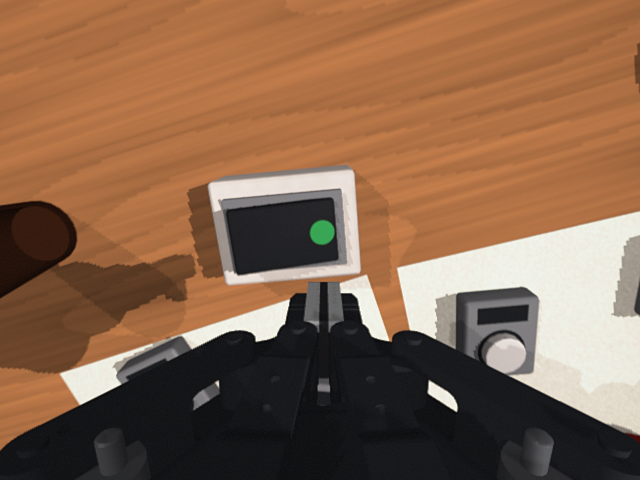

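View pics/s5.png

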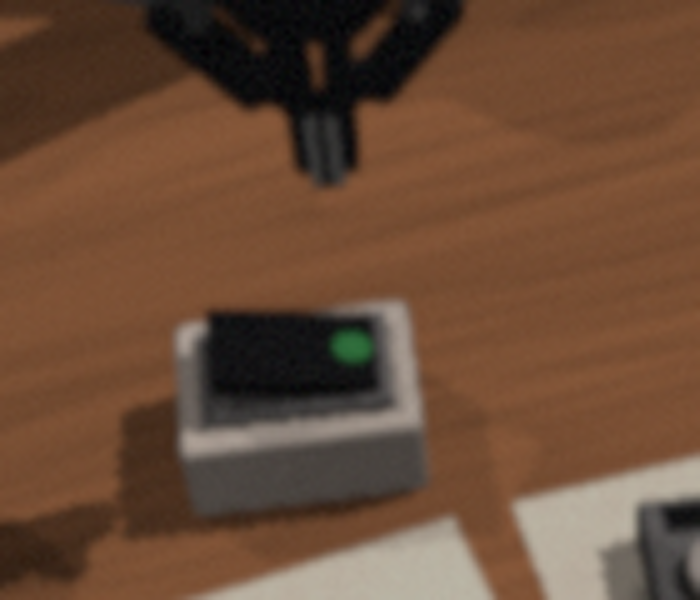

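The rocker has tipped, with the dot at wrist (322,232) and scene crop (351,347). I measure its height, and the slope from depth.

```bash
python3 - <<'E'
from h import *
np.set_printoptions(precision=3,suppress=True)
Ps=P("scene");S=(351/5+200-.4,347/5+120-.4)
c=np.load("pics/w5c.npz");Pw=c["intrinsics"]@np.c_[c["R"],c["t"]];d=np.load("pics/w5.npy")
print("tri",tri(S,(322,232),Ps,Pw),at_z("scene",S,57),at_z("scene",S,68))
X=[]
for v in range(212,262,2):
  for u in range(238,332,2):
    if v-262 < -0.12*(u-238)-0 and v>218: X.append(c["R"].T@(np.linalg.inv(c["intrinsics"])@np.r_[u,v,1]*d[v,u]-c["t"]))
X=np.array(X)
ax=np.array([.17,.985]);k=(X[:,:2]-[458,-64.5])@ax
A=np.c_[k,X[:,:2]@[.985,-.17],np.ones(len(k))]
co,*_=np.linalg.lstsq(A,X[:,2],rcond=None);res=X[:,2]-A@co;m=abs(res)<2;co,*_=np.linalg.lstsq(A[m],X[m,2],rcond=None);print(co,m.mean(),np.arctan(co[0]),k.min(),k.max())
u,v=322,232;print(c["R"].T@(np.linalg.inv(c["intrinsics"])@np.r_[u,v,1]*d[v,u]-c["t"]))
E
```

```text
tri [460.368 -37.954  55.873] [461.329 -38.798  57.   ] [472.069 -40.669  68.   ]
[ -0.126  -0.369 231.121] 0.10580204778156997 -0.12552243356883405 -33.01961508905639 36.27016750348917
[460.316 -36.894  56.801]
```

The dot is now 56 to 57 mm high (57 expected for on) after a hard stop, so the rocker is on. (The plane-fit slope was polluted by the region I chose, so I ignore it.) Orange is next.

```bash
python3 to.py 663 -95.7 120
```

```text
t 6.7667 pos [461.8 -36.9 135.5] F [-0.2  0.6  0.4] tool delta [-209.6    0.7   15.9] len 210.15820253281078 rows 5.0397650487484595 tilt [ 0. -0. -1.]
```

```bash
python3 -m creep '[{"grip":0,"linear":[-26.2,0,0],"rot":[0,0,0]},{"grip":0,"linear":[-26.2,0,0],"rot":[0,0,0]},{"grip":0,"linear":[-26.2,0,0],"rot":[0,0,0]},{"grip":0,"linear":[-26.2,0,0],"rot":[0,0,0]},{"grip":0,"linear":[-26.2,0,10],"rot":[0,0,0]},{"grip":0,"linear":[-26.2,0,20],"rot":[0,0,0]},{"grip":0,"linear":[-26.2,0,20],"rot":[0,0,0]},{"grip":0,"linear":[-26.2,0,20],"rot":[0,0,0]},{"grip":0,"linear":[0,0,15],"rot":[0,0,0]},{"grip":0,"linear":[0,0,0],"rot":[0,0,0]},{"grip":0,"linear":[0,0,0],"rot":[0,0,0]}]'; python3 to.py 663 -95.7 12;python3 - <<'E'
from h import *
im,d=imaging.capture("wrist");cv2.imwrite("pics/w6.png",im[:,:,::-1])
E
```

```text
time_s: 7.68
eef_pos: [661.3, -95.8, 48.0]
ee_rot: [-0.002, 0.143, 0.99, 0.0]
force: [-0.2, -0.1, 1.2]
grip_width: -0.003
t 7.6833 pos [661.3 -95.8  48. ] F [-0.2 -0.1  1.2] tool delta [-1.7  0.6 36. ] len 36.001451022540124 rows 0.8633441492215856 tilt [-0.  0. -1.]
```

View pics/w6.png

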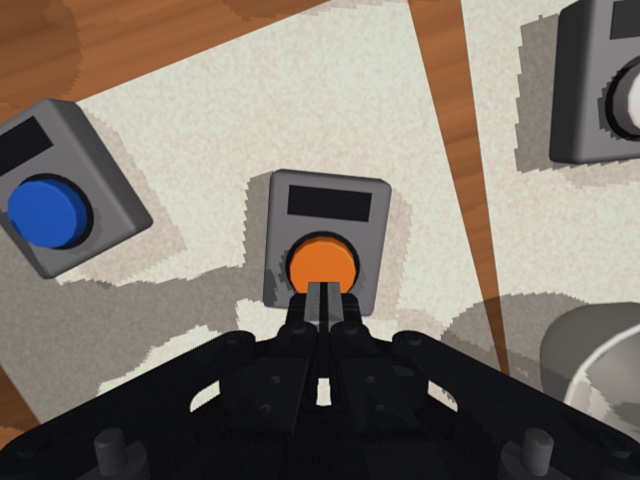

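The cap spans cols 287 to 356, with its centre near (322,271).

```bash
python3 - <<'E'
from h import *
np.set_printoptions(precision=1,suppress=True)
s,p,r=st()
X=at_z("wrist",(321.5,271),36);print(X,r.inv().apply(X-p))
print(at_z("wrist",(321.5,237.5),36),at_z("wrist",(287,271),36),at_z("wrist",(356,271),36))
E
python3 -m creep '[{"grip":0,"linear":[-1,0,12],"rot":[0,0,0]},{"grip":0,"linear":[0,0,12],"rot":[0,0,0]},{"grip":0,"linear":[0,0,8],"rot":[0,0,0]},{"grip":0,"linear":[0,0,2],"rot":[0,0,0]},{"grip":0,"linear":[0,0,0],"rot":[0,0,0]}]'
```

```text
[663.  -96.7  36. ] [-1.1 -0.4 13.7]
[644.9 -91.3  36. ] [ 657.6 -114.6   36. ] [668.3 -78.7  36. ]
time_s: 8.15
eef_pos: [663.0, -96.2, 15.1]
ee_rot: [-0.001, 0.143, 0.99, 0.0]
force: [0.1, 0.2, 1.1]
grip_width: -0.005
```

```bash
python3 -m creep '[{"grip":0,"linear":[0,-1,2],"rot":[0,0,0]},{"grip":0,"linear":[0,0,2],"rot":[0,0,0]},{"grip":0,"linear":[0,0,0],"rot":[0,0,0]}]'; python3 -m creep '[{"grip":0,"linear":[0,0,1],"rot":[0,0,0]},{"grip":0,"linear":[0,0,1],"rot":[0,0,0]}]';python3 -m creep '[{"grip":0,"linear":[0,0,1],"rot":[0,0,0]},{"grip":0,"linear":[0,0,1],"rot":[0,0,0]}]';python3 -m creep '[{"grip":0,"linear":[0,0,1],"rot":[0,0,0]},{"grip":0,"linear":[0,0,1],"rot":[0,0,0]}]'
```

```text
time_s: 8.4
eef_pos: [663.4, -97.5, 12.2]
ee_rot: [0.0, 0.143, 0.99, -0.0]
force: [0.3, -0.3, -0.6]
grip_width: -0.004
time_s: 8.57
eef_pos: [663.5, -97.5, 10.5]
ee_rot: [0.0, 0.143, 0.99, -0.0]
force: [-0.4, 0.0, 2.2]
grip_width: -0.002
time_s: 8.73
eef_pos: [663.5, -97.5, 8.3]
ee_rot: [0.0, 0.143, 0.99, -0.0]
force: [0.6, -1.3, 2.5]
grip_width: 0.001
time_s: 8.9
eef_pos: [663.6, -97.5, 6.7]
ee_rot: [0.0, 0.143, 0.99, -0.0]
force: [-4.4, 0.3, 13.5]
grip_width: -0.001
```

```bash
python3 -m creep '[{"grip":0,"linear":[0,0,1],"rot":[0,0,0]},{"grip":0,"linear":[0,0,0],"rot":[0,0,0]}]';python3 -m creep '[{"grip":0,"linear":[0,0,1],"rot":[0,0,0]},{"grip":0,"linear":[0,0,0],"rot":[0,0,0]}]'
```

```text
time_s: 9.07
eef_pos: [663.6, -97.5, 6.7]
ee_rot: [0.0, 0.143, 0.99, -0.0]
force: [-6.0, 0.7, 14.7]
grip_width: 0.002
time_s: 9.23
eef_pos: [663.6, -97.5, 6.6]
ee_rot: [0.001, 0.143, 0.99, -0.0]
force: [-8.5, 1.2, 20.5]
grip_width: 0.002
```

```bash
python3 -m creep '[{"grip":0,"linear":[0,0,-4],"rot":[0,0,0]},{"grip":0,"linear":[0,0,-20],"rot":[0,0,0]},{"grip":0,"linear":[0,0,-30],"rot":[0,0,0]},{"grip":0,"linear":[20,0,-30],"rot":[0,0,0]},{"grip":0,"linear":[20,0,0],"rot":[0,0,0]},{"grip":0,"linear":[0,0,0],"rot":[0,0,0]},{"grip":0,"linear":[0,0,0],"rot":[0,0,0]}]'; python3 - <<'E'
from h import *
np.set_printoptions(precision=1,suppress=True)
s,p,r=st();print(p)
im,d=imaging.capture("wrist");c=imaging.camera_params("wrist");cv2.imwrite("pics/w7.png",im[:,:,::-1])
hsv=cv2.cvtColor(im,cv2.COLOR_RGB2HSV)
m=cv2.inRange(hsv,(5,180,120),(14,255,255));n,l,stt,ce=cv2.connectedComponentsWithStats(m)
i=1+np.argmax(stt[1:,4]);print(stt[i],ce[i])
Xs=[c["R"].T@(np.linalg.inv(c["intrinsics"])@np.r_[u,v,1]*d[v,u]-c["t"]) for v,u in zip(*np.nonzero(cv2.erode((l==i).astype(np.uint8),np.ones((5,5)))))]
print("cap depth median",np.median(Xs,0), at_z("wrist",ce[i],30))
for (u,v) in ((235,150),):pass
np.save("pics/w7.npy",d)
im,d=imaging.capture("scene");cv2.imwrite("pics/s7.png",cv2.resize(im[200:320,170:330,::-1],None,fx=4.5,fy=4.5,interpolation=2))
E
```

```text
time_s: 9.82
eef_pos: [624.5, -85.7, 87.8]
ee_rot: [-0.0, 0.143, 0.99, 0.0]
force: [0.3, 0.2, 0.9]
grip_width: -0.001
[624.5 -85.7  87.8]
[300 275  48  18 287] [323.8 282.5]
cap depth median [647.7 -91.5  30.3] [650.3 -92.5  30. ]
```

View pics/w7.png

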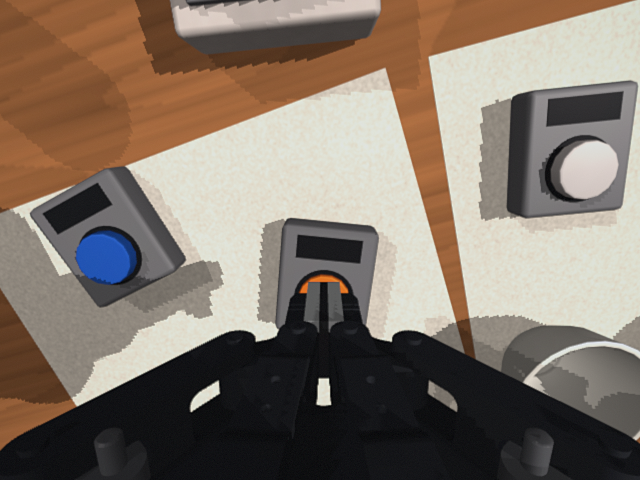

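View pics/s7.png

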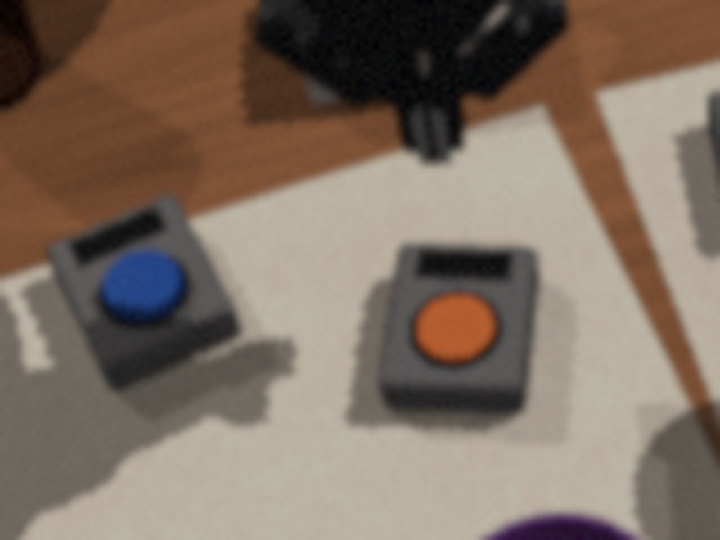

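The orange cap reads 30.3 mm high (30 when pressed) and sits low in its block, which has not moved visibly. Blue is next, at wrist (106,258).

```bash
python3 - <<'E'
from h import *
print(at_z("wrist",(105.5,258),36))
E
python3 to.py 592.5 -225 48
```

```text
[ 591.4230248 -222.5813777   36.       ]
t 9.9167 pos [625.  -86.1  87.1] F [-0.8  0.3 -0.2] tool delta [  -8.3 -142.4   39.1] len 147.94490897700177 rows 3.5478395438129917 tilt [-0.  0. -1.]
```

```bash
python3 -m creep '[{"grip":0,"linear":[-1.4,-23.7,0],"rot":[0,0,0]},{"grip":0,"linear":[-1.4,-23.7,0],"rot":[0,0,0]},{"grip":0,"linear":[-1.4,-23.7,0],"rot":[0,0,0]},{"grip":0,"linear":[-1.4,-23.7,0],"rot":[0,0,0]},{"grip":0,"linear":[-1.4,-23.7,0],"rot":[0,0,0]},{"grip":0,"linear":[-1.4,-23.7,0],"rot":[0,0,0]},{"grip":0,"linear":[0,0,20],"rot":[0,0,0]},{"grip":0,"linear":[0,0,20],"rot":[0,0,0]},{"grip":0,"linear":[0,0,0],"rot":[0,0,0]},{"grip":0,"linear":[0,0,0],"rot":[0,0,0]}]'; python3 to.py 592.5 -224.5 12;python3 - <<'E'
from h import *
im,d=imaging.capture("wrist");cv2.imwrite("pics/w8.png",im[:,:,::-1])
E
```

```text
time_s: 10.75
eef_pos: [592.4, -224.6, 46.7]
ee_rot: [-0.001, 0.143, 0.99, 0.001]
force: [1.0, 1.0, 0.5]
grip_width: 0.004
t 10.75 pos [ 592.4 -224.6   46.7] F [1.  1.  0.5] tool delta [-0.2  0.1 34.7] len 34.74695566508225 rows 0.8332603276998141 tilt [-0.  0. -1.]
```

View pics/w8.png

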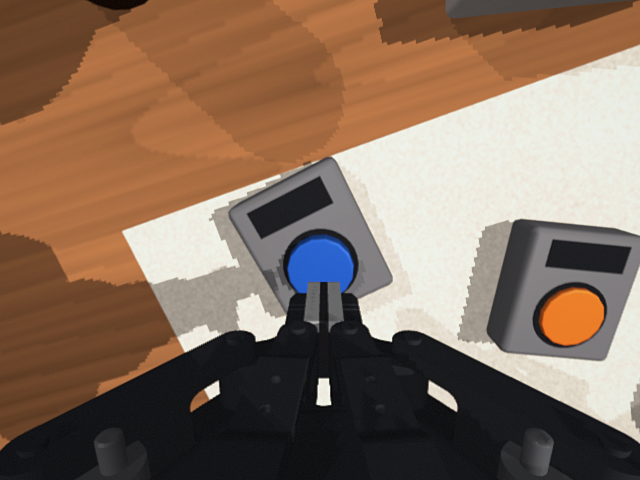

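The blue cap spans cols 284 to 354, with its centre near (319.5,270). That is aligned to about 1 mm, the same as it was for orange.

```bash
python3 -m creep '[{"grip":0,"linear":[-0.5,-1.5,12],"rot":[0,0,0]},{"grip":0,"linear":[0,0,12],"rot":[0,0,0]},{"grip":0,"linear":[0,0,8],"rot":[0,0,0]},{"grip":0,"linear":[0,0,2],"rot":[0,0,0]},{"grip":0,"linear":[0,0,0],"rot":[0,0,0]}]';  python3 -m creep '[{"grip":0,"linear":[0,0,1],"rot":[0,0,0]},{"grip":0,"linear":[0,0,1],"rot":[0,0,0]}]';python3 -m creep '[{"grip":0,"linear":[0,0,1],"rot":[0,0,0]},{"grip":0,"linear":[0,0,1],"rot":[0,0,0]}]';python3 -m creep '[{"grip":0,"linear":[0,0,1],"rot":[0,0,0]},{"grip":0,"linear":[0,0,0.5],"rot":[0,0,0]}]'
```

```text
time_s: 11.22
eef_pos: [592.3, -226.0, 13.1]
ee_rot: [-0.001, 0.143, 0.99, 0.0]
force: [-0.7, 0.5, 0.0]
grip_width: 0.001
time_s: 11.38
eef_pos: [593.0, -226.5, 12.4]
ee_rot: [0.0, 0.143, 0.99, -0.0]
force: [-0.2, -0.1, -0.0]
grip_width: 0.0
time_s: 11.55
eef_pos: [593.0, -226.5, 10.6]
ee_rot: [0.0, 0.143, 0.99, -0.0]
force: [-0.1, 1.0, 2.9]
grip_width: 0.002
time_s: 11.72
eef_pos: [593.0, -226.5, 8.8]
ee_rot: [0.0, 0.143, 0.99, -0.0]
force: [0.2, 0.4, 2.8]
grip_width: 0.004
```

```bash
python3 -m creep '[{"grip":0,"linear":[0,0,1],"rot":[0,0,0]},{"grip":0,"linear":[0,0,1],"rot":[0,0,0]},{"grip":0,"linear":[0,0,0.5],"rot":[0,0,0]}]';python3 -m creep '[{"grip":0,"linear":[0,0,1],"rot":[0,0,0]},{"grip":0,"linear":[0,0,0],"rot":[0,0,0]}]'
```

```text
time_s: 11.97
eef_pos: [593.0, -226.5, 6.7]
ee_rot: [0.0, 0.143, 0.99, -0.0]
force: [-1.1, 1.6, 10.5]
grip_width: -0.001
time_s: 12.13
eef_pos: [593.0, -226.5, 6.7]
ee_rot: [0.001, 0.143, 0.99, -0.0]
force: [-3.4, 1.4, 14.8]
grip_width: -0.002
```

```bash
python3 -m creep '[{"grip":0,"linear":[0,0,1],"rot":[0,0,0]},{"grip":0,"linear":[0,0,0],"rot":[0,0,0]}]'; python3 -m creep '[{"grip":0,"linear":[0,0,-4],"rot":[0,0,0]},{"grip":0,"linear":[0,0,-20],"rot":[0,0,0]},{"grip":0,"linear":[0,0,-30],"rot":[0,0,0]},{"grip":0,"linear":[20,0,-30],"rot":[0,0,0]},{"grip":0,"linear":[20,0,0],"rot":[0,0,0]},{"grip":0,"linear":[0,0,0],"rot":[0,0,0]},{"grip":0,"linear":[0,0,0],"rot":[0,0,0]}]'; cat > cap.py <<'E'
import sys
from h import *
np.set_printoptions(precision=1,suppress=True)
lo,hi=eval(sys.argv[1]);im,d=imaging.capture("scene");c=imaging.camera_params("scene")
def meas(n):
    im,d=imaging.capture(n);c=imaging.camera_params(n)
    m=cv2.inRange(cv2.cvtColor(im,cv2.COLOR_RGB2HSV),lo,hi);k,l,s,ce=cv2.connectedComponentsWithStats(m)
    i=1+np.argmax(s[1:,4]);Xs=[c["R"].T@(np.linalg.inv(c["intrinsics"])@np.r_[u,v,1]*d[v,u]-c["t"]) for v,u in zip(*np.nonzero(cv2.erode((l==i).astype(np.uint8),np.ones((3,3)))))]
    print(n,s[i],ce[i],"cap",np.median(Xs,0),len(Xs));return im
im=meas("wrist");cv2.imwrite(f"pics/{sys.argv[2]}w.png",im[:,:,::-1]);im=meas("scene");cv2.imwrite(f"pics/{sys.argv[2]}s.png",im[:,:,::-1])
E
python3 cap.py '(105,150,80),(120,255,255)' b9; python3 to.py 615 256 48
```

```text
time_s: 12.3
eef_pos: [593.1, -226.5, 6.6]
ee_rot: [0.001, 0.143, 0.99, -0.0]
force: [-7.6, 3.5, 22.3]
grip_width: -0.001
time_s: 12.88
eef_pos: [553.8, -214.8, 87.8]
ee_rot: [-0.0, 0.144, 0.99, 0.0]
force: [0.3, 0.3, 0.3]
grip_width: -0.002
wrist [299 274  50  20 345] [323.3 282.1] cap [ 577.7 -220.8   30.4] 190
scene [193 257  18  14 191] [201.7 263.7] cap [ 593.6 -225.4   30. ] 131
t 13.0333 pos [ 554.5 -215.    87.1] F [-0.2  0.4 -0.4] tool delta [ 75.7 468.8  39.4] len 476.5239232262331 rows 11.427432211660266 tilt [-0.  0. -1.]
```

View pics/b9w.png

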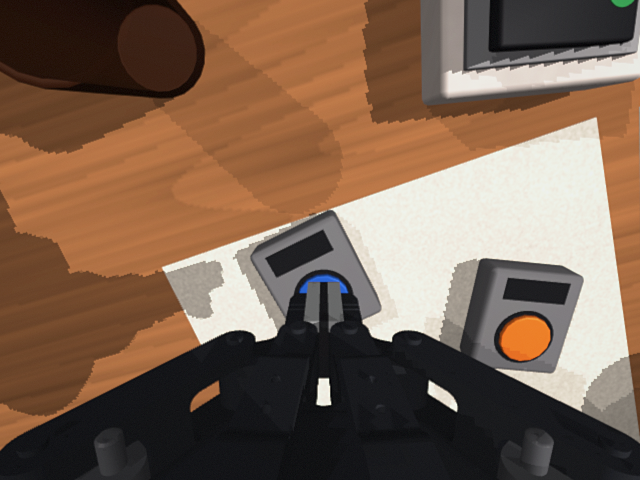

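View pics/b9s.png

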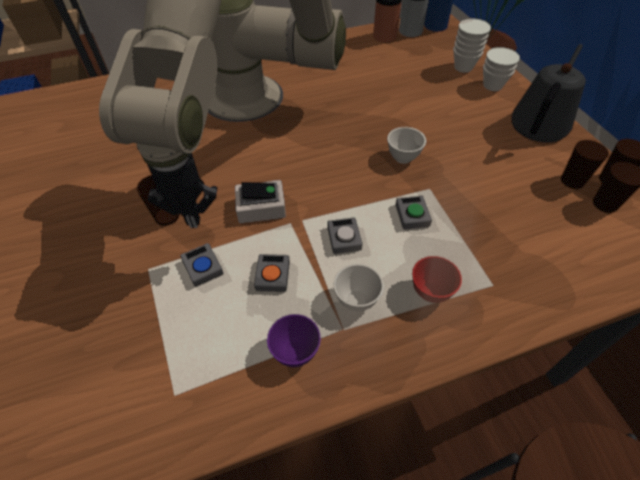

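The blue cap reads 30.0 to 30.4 mm, so it is down. On to green.

```bash
python3 -m creep '[{"grip":0,"linear":[5,31,-5],"rot":[0,0,0]},{"grip":0,"linear":[5,31,-5],"rot":[0,0,0]},{"grip":0,"linear":[5,31,0],"rot":[0,0,0]},{"grip":0,"linear":[5,31,0],"rot":[0,0,0]},{"grip":0,"linear":[5,31,0],"rot":[0,0,0]},{"grip":0,"linear":[5,31,0],"rot":[0,0,0]},{"grip":0,"linear":[5,31,0],"rot":[0,0,0]},{"grip":0,"linear":[5,31,0],"rot":[0,0,0]},{"grip":0,"linear":[5,31,0],"rot":[0,0,0]},{"grip":0,"linear":[5,31,0],"rot":[0,0,0]},{"grip":0,"linear":[5,31,0],"rot":[0,0,0]}]'; python3 to.py 615 255 48
```

```text
time_s: 13.95
eef_pos: [598.6, 129.3, 97.1]
ee_rot: [-0.0, 0.143, 0.99, -0.0]
force: [0.8, -0.4, -0.3]
grip_width: 0.004
t 13.95 pos [598.6 129.3  97.1] F [ 0.8 -0.4 -0.3] tool delta [ 19.9 125.2  49.1] len 135.91695711553626 rows 3.2593994512119004 tilt [-0. -0. -1.]
```

```bash
python3 -m creep '[{"grip":0,"linear":[4,25,0],"rot":[0,0,0]},{"grip":0,"linear":[4,25,0],"rot":[0,0,0]},{"grip":0,"linear":[4,25,0],"rot":[0,0,0]},{"grip":0,"linear":[4,25,0],"rot":[0,0,0]},{"grip":0,"linear":[4,25,0],"rot":[0,0,0]},{"grip":0,"linear":[0,0,20],"rot":[0,0,0]},{"grip":0,"linear":[0,0,20],"rot":[0,0,0]},{"grip":0,"linear":[0,0,9],"rot":[0,0,0]},{"grip":0,"linear":[0,0,0],"rot":[0,0,0]},{"grip":0,"linear":[0,0,0],"rot":[0,0,0]}]'; python3 to.py 615 255.5 12;python3 - <<'E'
from h import *
im,d=imaging.capture("wrist");cv2.imwrite("pics/w10.png",im[:,:,::-1])
E
```

```text
time_s: 14.78
eef_pos: [614.9, 253.0, 48.8]
ee_rot: [-0.0, 0.144, 0.99, -0.0]
force: [-0.3, 0.3, 1.1]
grip_width: 0.004
t 14.7833 pos [614.9 253.   48.8] F [-0.3  0.3  1.1] tool delta [ 0.6  2.4 36.8] len 36.93146527696324 rows 0.8856466493276555 tilt [-0. -0. -1.]
```

View pics/w10.png

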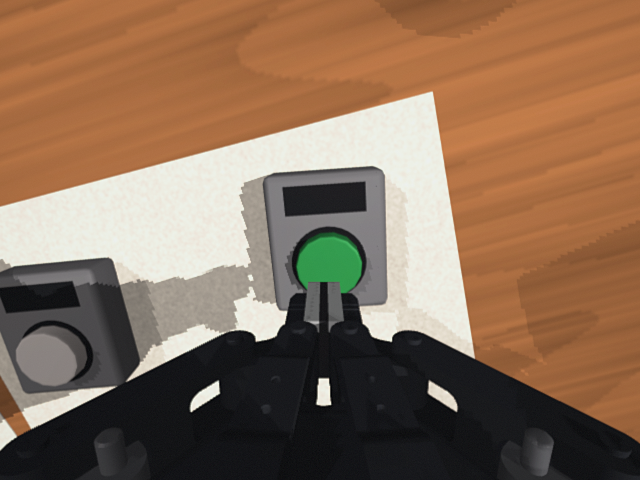

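```bash
python3 - <<'E'
from h import *
s,p,r=st()
X=at_z("wrist",(329.5,267.5),36);print(X,r.inv().apply(X-p))
E
python3 -m creep '[{"grip":0,"linear":[0.7,2.6,12],"rot":[0,0,0]},{"grip":0,"linear":[0,0,12],"rot":[0,0,0]},{"grip":0,"linear":[0,0,10],"rot":[0,0,0]},{"grip":0,"linear":[0,0,1],"rot":[0,0,0]},{"grip":0,"linear":[0,0,0],"rot":[0,0,0]}]'
```

```text
[615.59950125 257.05404974  36.        ] [ 0.85875356  3.90250566 13.79153524]
time_s: 15.25
eef_pos: [614.2, 255.7, 13.0]
ee_rot: [-0.001, 0.143, 0.99, -0.0]
force: [0.3, -0.1, 0.7]
grip_width: 0.0
```

```bash
python3 -m creep '[{"grip":0,"linear":[0,0,1],"rot":[0,0,0]},{"grip":0,"linear":[0,0,1],"rot":[0,0,0]}]';python3 -m creep '[{"grip":0,"linear":[0,0,1],"rot":[0,0,0]},{"grip":0,"linear":[0,0,1],"rot":[0,0,0]}]';python3 -m creep '[{"grip":0,"linear":[0,0,1],"rot":[0,0,0]},{"grip":0,"linear":[0,0,1],"rot":[0,0,0]}]'
```

```text
time_s: 15.42
eef_pos: [615.0, 255.9, 12.4]
ee_rot: [0.0, 0.143, 0.99, 0.0]
force: [-0.4, -0.0, 0.3]
grip_width: -0.0
time_s: 15.58
eef_pos: [614.9, 255.9, 10.4]
ee_rot: [0.0, 0.143, 0.99, 0.0]
force: [-1.6, -0.2, 2.8]
grip_width: 0.002
time_s: 15.75
eef_pos: [614.9, 255.9, 8.4]
ee_rot: [0.0, 0.143, 0.99, 0.0]
force: [-0.8, 0.5, 3.4]
grip_width: -0.003
```

```bash
python3 -m creep '[{"grip":0,"linear":[0,0,1],"rot":[0,0,0]},{"grip":0,"linear":[0,0,1],"rot":[0,0,0]},{"grip":0,"linear":[0,0,0.5],"rot":[0,0,0]}]';python3 -m creep '[{"grip":0,"linear":[0,0,1],"rot":[0,0,0]},{"grip":0,"linear":[0,0,0],"rot":[0,0,0]}]'
```

```text
time_s: 16.0
eef_pos: [615.0, 255.9, 6.7]
ee_rot: [0.0, 0.143, 0.99, 0.0]
force: [-5.0, -0.9, 13.4]
grip_width: 0.0
time_s: 16.17
eef_pos: [615.0, 255.9, 6.6]
ee_rot: [0.001, 0.143, 0.99, 0.0]
force: [-6.8, -1.7, 17.3]
grip_width: -0.0
```

```bash
python3 -m creep '[{"grip":0,"linear":[0,0,0.7],"rot":[0,0,0]},{"grip":0,"linear":[0,0,0],"rot":[0,0,0]}]'
```

```text
time_s: 16.33
eef_pos: [615.0, 255.9, 6.6]
ee_rot: [0.001, 0.143, 0.99, 0.0]
force: [-9.1, -2.2, 21.8]
grip_width: 0.003
```

```bash
python3 -m creep '[{"grip":0,"linear":[0,0,-4],"rot":[0,0,0]},{"grip":0,"linear":[0,0,-20],"rot":[0,0,0]},{"grip":0,"linear":[0,0,-30],"rot":[0,0,0]},{"grip":0,"linear":[0,0,-40],"rot":[0,0,0]},{"grip":0,"linear":[20,0,-40],"rot":[0,0,0]},{"grip":0,"linear":[30,0,0],"rot":[0,0,0]},{"grip":0,"linear":[30,0,0],"rot":[0,0,0]},{"grip":0,"linear":[30,0,0],"rot":[0,0,0]},{"grip":0,"linear":[0,0,0],"rot":[0,0,0]},{"grip":0,"linear":[0,0,0],"rot":[0,0,0]}]'; python3 cap.py '(58,130,40),(80,255,255)' g11; python3 - <<'E'
from h import *
im,d=imaging.capture("top");cv2.imwrite("pics/top12.png",im[:,:,::-1])
E
```

```text
time_s: 17.17
eef_pos: [509.7, 287.2, 135.2]
ee_rot: [0.0, 0.143, 0.99, -0.0]
force: [0.8, 0.0, -0.9]
grip_width: -0.001Traceback (most recent call last):
  File "cap.py", line 10, in <module>
    im=meas("wrist");cv2.imwrite(f"pics/{sys.argv[2]}w.png",im[:,:,::-1]);im=meas("scene");cv2.imwrite(f"pics/{sys.argv[2]}s.png",im[:,:,::-1])
  File "cap.py", line 8, in meas
    i=1+np.argmax(s[1:,4]);Xs=[c["R"].T@(np.linalg.inv(c["intrinsics"])@np.r_[u,v,1]*d[v,u]-c["t"]) for v,u in zip(*np.nonzero(cv2.erode((l==i).astype(np.uint8),np.ones((3,3)))))]
        ~~~~~~~~~^^^^^^^^^
    return _wrapfunc(a, 'argmax', axis=axis, out=out, **kwds)
    return bound(*args, **kwds)
ValueError: attempt to get argmax of an empty sequence
```

View pics/top12.png

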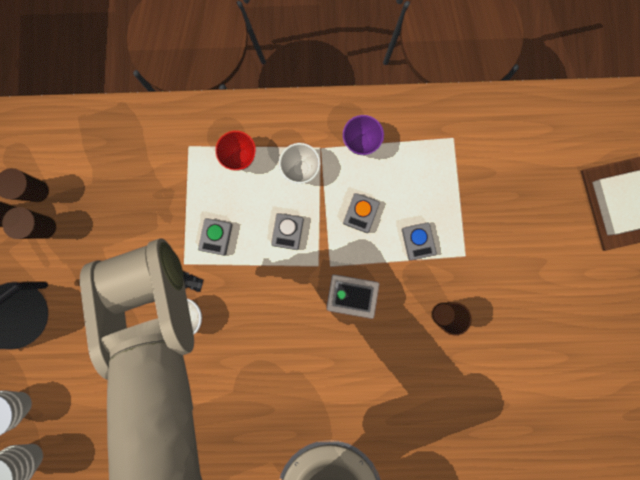

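The wrist view no longer has the green cap in it, which explains the error. The top view shows everything in place, with green (214,232), orange (363,208), blue (419,237) and the dot (341,294). I check all heights from the top and scene depth.

```bash
python3 - <<'E'
from h import *
np.set_printoptions(precision=1,suppress=True)
pts=dict(orange=(663,-96,30),blue=(592.8,-225,30),green=(615,256.5,30),white=(623,83,36),dot=(461,-39,57))
for n in("top","scene"):
    im,d=imaging.capture(n);c=imaging.camera_params(n);M=P(n)
    cv2.imwrite(f"pics/f_{n}.png",im[:,:,::-1]); 
    for k,x in pts.items():
        v=M@np.r_[x,1];u=np.rint(v[:2]/v[2]).astype(int)
        w=[c["R"].T@(np.linalg.inv(c["intrinsics"])@np.r_[a,b,1]*d[b,a]-c["t"]) for a in range(u[0]-2,u[0]+3) for b in range(u[1]-2,u[1]+3)]
        print(n,k,u,im[u[1],u[0]],np.median(w,0))
    if n=="scene": cv2.imwrite("pics/fc.png",cv2.resize(im[170:300,170:440,::-1],None,fx=2.9,fy=2.9,interpolation=2))
s=sensors.sense();print(s["time_s"],s["force"])
E
```

```text
top orange [363 208] [229 127  10] [662.8 -95.5  29.5]
top blue [419 236] [ 47 104 199] [ 593.2 -224.5   29. ]
top green [215 232] [ 53 160  81] [615.5 255.7  30.1]
top white [288 227] [222 214 203] [622.2  82.3  35.5]
top dot [342 295] [ 63 172  90] [461.8 -39.2  59. ]
scene orange [271 272] [178  92  48] [662.6 -96.   30.1]
scene blue [202 264] [ 33  66 132] [ 594.5 -225.    30.4]
scene green [415 210] [ 46 103  56] [613.9 257.1  29.7]
scene white [345 232] [161 151 144] [622.7  81.9  35.8]
scene dot [270 189] [ 48 108  59] [462.6 -38.6  58. ]
17.4167 [ 0.2  0.1 -0.2]
```

View pics/fc.png

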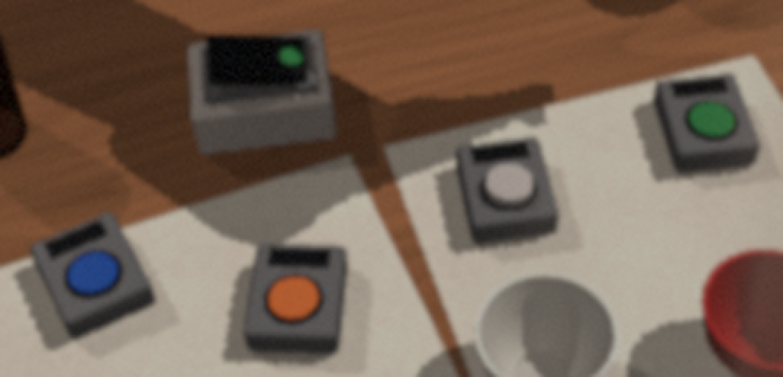

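The caps read 29 to 30.4 mm and white is still up. The dot reads 58 to 59 mm, so I check the rocker's slope more carefully.

```bash
python3 - <<'E'
from h import *
np.set_printoptions(precision=2,suppress=True)
for n in("top","scene"):
    D=[imaging.capture(n)[1] for _ in range(4)];d=np.mean(D,0);c=imaging.camera_params(n);M=P(n)
    ay=np.array([.16,.987]);ax=np.array([.987,-.16]);o=np.array([462-27*.16,-39-27*.987])
    K=[]
    for k in np.arange(-32,33,4):
      for l in (-14,-7,0,7,14):
        g=o+k*ay+l*ax;v=M@np.r_[g,63-.2*k,1];u,w=np.rint(v[:2]/v[2]).astype(int)
        X=c["R"].T@(np.linalg.inv(c["intrinsics"])@np.r_[u,w,1]*d[w,u]-c["t"]);K.append([(X[:2]-o)@ay,X[2]])
    K=np.array(K);print(n,np.polyfit(K[:,0],K[:,1],1), "sd",np.std(K[:,1]-np.polyval(np.polyfit(K[:,0],K[:,1],1),K[:,0])))
E
```

```text
top [ 0.17 69.01] sd 40.24498833790334
scene [-0.23 65.44] sd 19.101541057473035
```

```bash
python3 - <<'E'
from h import *
from scipy.stats import theilslopes
np.set_printoptions(precision=2,suppress=True)
for n in("top","scene"):
    D=np.array([imaging.capture(n)[1] for _ in range(4)]);d=np.median(D,0);c=imaging.camera_params(n);M=P(n)
    ay=np.array([.16,.987]);ax=np.array([.987,-.16]);o=np.array([462-27*.16,-39-27*.987])
    K=[]
    for k in np.arange(-32,33,3):
      for l in np.arange(-15,16,3):
        g=o+k*ay+l*ax;v=M@np.r_[g,63-.2*k,1];u,w=np.rint(v[:2]/v[2]).astype(int)
        X=c["R"].T@(np.linalg.inv(c["intrinsics"])@np.r_[u,w,1]*d[w,u]-c["t"])
        if 50<X[2]<78:K.append([(X[:2]-o)@ay,X[2]])
    K=np.array(K);t=theilslopes(K[:,1],K[:,0]);print(n,len(K),t,"rad",np.arctan(t[0]))
print(sensors.sense()["time_s"])
E
```

```text
top 242 TheilslopesResult(slope=np.float64(-0.19605964638144074), intercept=np.float64(63.12388448503039), low_slope=np.float64(-0.20374735713639258), high_slope=np.float64(-0.18851824496259134)) rad -0.19360390328350124
scene 242 TheilslopesResult(slope=np.float64(-0.19791170141108647), intercept=np.float64(63.44518209367638), low_slope=np.float64(-0.2032328434523368), high_slope=np.float64(-0.19277670441561479)) rad -0.1953867764191835
18.2167
```

The rocker's tilt measures 0.194 and 0.195 rad towards on (end stop 0.2), which agrees within noise. The arm is clear of everything, so I hand in.

```bash
python3 - <<'E'
from rig import ctrl
print(ctrl.finish_job())
E
```

```text
the job is handed in; nothing more can be done
None
```

I switched the timing box on, then pressed the orange, blue and green caps in that order. The job was handed in at about 18 s with the arm clear of everything.

**Last checks**
- **Rocker:** the tilt measures 0.194 and 0.195 rad from two cameras (end stop 0.2). It was pressed against its stop at 43 N at the wrist.
- **Caps:** orange, blue and green all stand at 29.0 to 30.4 mm (30 when pressed). Each was pressed against its stop at about 20 N.
- **White spare:** its cap is still up, at 35.5 to 35.8 mm.
- **Everything else:** the blocks, bowls and glass look unmoved in the views I took. The white bowl on the left is partly hidden by the arm in the last top view.

**Checks that disagreed**
- **Fingertips:** they sit about 29 mm behind the reported TCP, seen by the wrist and scene cameras and borne out when contact came. I relied on the force reading to find each contact.
- **Dot height:** single-point readings ranged from 56 to 59 mm (57 expected).
- **Rocker slope:** two quick fits were spoiled by outliers, and a robust fit replaced them.
- **Green cap:** a wrist-camera check failed because the cap was out of view, so its height comes from the top and scene cameras.

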